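# Return the pH buffer set to its carrier

## Robot

A 6-joint arm with a two-finger parallel gripper is mounted at the origin on the work surface. World frame = base frame: x ahead of the robot, y to its left, z up, the work surface at z = 0. Lengths are in mm, angles in rad, forces in N, time in s.
With the tool pointing down it reaches from about 350 to 975 mm from the base axis. Payload 7.1 kg.
Tool frame: the origin (TCP) lies midway between the tips of the shut fingers; the grasp point (between the pads) lies 19 mm behind it (ctrl.grip_point_offset is the distance from the TCP to the grasp point, in mm); z points along the fingers, y is the line along which they close (so a half turn about z gives the same grasp; the last joint's range is limited). The gripper opens to 88 mm and grips with 3 to 60 N. Pads are 20 mm wide; open, the fingers measure 115 mm over their backs; the gripper's body (75 mm by 178 mm) begins 61 mm behind the grasp point.
Start: joints at [1.098, 0.423, 1.63, -0, 1.089, -0.019], TCP at [273.957, 561.74, 222.675] pointing down, gripper open.
Joint ranges: [-3, 3], [-0.9, 2.11], [0.09, 2.58], [-1.31, 4.45], [0.11, 2.69], [-2.54, 2.54]. Speed limits (rad/s): [2.39, 2.39, 3.01, 3.14, 3.14, 3.14].

## Interface

Orientations are given as a rotation vector (axis times angle).
In Python, from workcell import get_obs, optics, close_job, spotter, ctrl gives the robot as it stands. The module is installed in compiled form; this text tells all that it offers.
- The arm moves only by the tool move_arm, never from a script. Its argument "rows" is a list of rows, each a list of 5 numbers: the shift along the tool's x, y, z in cm, then the turn about the tool's z in degrees, then the opening in per cent of the stroke, from 0 (shut) to 100 (fully open). A call has 1 to 10 rows; each row shifts and turns the commanded pose from where the row before left it, along the tool's axes as they then stand; what a row does not reach is not made up. A row lasts 1/8 s, in which the tool goes at most 62.5 mm and 10.7 degrees, less where a joint would pass 70% of its speed; a pose out of reach is approached as far as the arm can. A call with a gripper value outside its range is refused whole. The fingers move at their own pace and stop on an object; the grip force is fixed at half the most. Time passes only in rows, so rows that do not move let the fingers close. It gives the time, the measured TCP pose, the force, the opening and the grip force at its end, in the units of the state.
- get_obs(): the state, without advancing time (a new reading comes with each control period).
- optics.get_image(name): name is "scene" or "side" or "wrist"; returns the picture (420x560x3 uint8, blue, green, red); there is no depth.
- optics.calibration(name): a dict with "camera_matrix" (3x3 intrinsics, pixels), "xyz" and "orientation" of the camera in the world. Camera axes: x right, y down, z forward; pixel columns grow to the right and rows downward; lengths in mm; the calibration is good to about 2 mm. A picture is of the moment at which its call begins: read the wrist's pose just before it. calibration takes no time and is no camera call; for the wrist camera it gives the pose at the moment of the call.
- close_job(): hands the job in; it is judged then, once.
Trained networks look in the newest picture that a camera, given by its name, has taken for a name from the list of things; names that differ only in an ending like _2 or _b are one class to them, and where a whole thing is asked for, a point or a joint stands for the part that bears it (a point fixed in the world has none). Each returns a list of dicts, best first, with "conf" (0 to 1); they miss things now and then, are a little off and sometimes report something else, mostly with a low value. They report only what shows in the picture. A call takes as long as a camera call. They do not tell look-alikes from the thing itself.
- spotter.find_in(camera, label): "point" ([column, row] in pixels, amid what is visible of it).
- spotter.regions_of(camera, label): "region" (420x560 bool, what is visible of it) and "point" ([column, row] in pixels, amid what is visible of it).
The state is a dict: "t": time; "qpos": joint angles; "qvel": joint speeds; "joint_torque": joint torques, N m; "ee_pos": TCP position; "orientation": TCP orientation; "ft_force": force on the tool from outside, world axes, zero at the start; "moment": the same for the moment, N m; "width": finger opening in mm; "grasp_force": force on a finger pad.
Only numpy, scipy, OpenCV 4.12 (cv2) and the standard library are available. Lean on these libraries where they do the work, as an engineer would, in place of code of your own. Each camera call takes 0.05 s, during which the arm holds its last target. There are 200 camera calls.

## Task

The pH meter has been calibrated: put the four coloured buffer bottles (red, yellow, green, blue) back in the carrier tray, each standing upright on the floor of the bin of its own colour. The two white-bodied reagent bottles with a red and a blue cap do not belong to the set: leave them standing where they are. Keep every bottle upright and set it down gently rather than dropping it.

Things in the scene. Friction and masses are not known exactly. Their poses are not given: they have to be found in the camera images.
- buffer_red: loose buffer bottle of the set: red body and red cap (white label band low on the body), standing. Round, 98 mm tall: body 50 mm diameter up to 57 mm height, shoulder narrowing to a 35 mm neck at 68 mm; cap 38 mm diameter from 73 to 98 mm height, the place to grip from above. About 0.15 kg, cap stays on. Origin: centre of its underside; z up along the bottle.
- buffer_yellow: loose buffer bottle of the set: yellow body and yellow cap (white label band low on the body), standing. Round, 98 mm tall: body 50 mm diameter up to 57 mm height, shoulder narrowing to a 35 mm neck at 68 mm; cap 38 mm diameter from 73 to 98 mm height, the place to grip from above. About 0.15 kg, cap stays on. Origin: centre of its underside; z up along the bottle.
- buffer_green: loose buffer bottle of the set: green body and green cap (white label band low on the body), standing. Round, 98 mm tall: body 50 mm diameter up to 57 mm height, shoulder narrowing to a 35 mm neck at 68 mm; cap 38 mm diameter from 73 to 98 mm height, the place to grip from above. About 0.15 kg, cap stays on. Origin: centre of its underside; z up along the bottle.
- buffer_blue: loose buffer bottle of the set: blue body and blue cap (white label band low on the body), standing. Round, 98 mm tall: body 50 mm diameter up to 57 mm height, shoulder narrowing to a 35 mm neck at 68 mm; cap 38 mm diameter from 73 to 98 mm height, the place to grip from above. About 0.15 kg, cap stays on. Origin: centre of its underside; z up along the bottle.
- bin_red: red square open bin for the red bottle; four such bins (2 x 2, 86 mm apart, any order) sit in a grey tray 178 mm square, 30 mm high, with a low steel loop on two sides; all fixed. Bin 78 x 78 mm outside, 42 high, walls and floor 3 mm: 72 x 72 inside. Its underside is 4 mm, its inner floor 7 mm, its rim 46 mm above the bench. Origin: centre of its underside; x, y along its sides, z up.
- bin_yellow: yellow square open bin for the yellow bottle; four such bins (2 x 2, 86 mm apart, any order) sit in a grey tray 178 mm square, 30 mm high, with a low steel loop on two sides; all fixed. Bin 78 x 78 mm outside, 42 high, walls and floor 3 mm: 72 x 72 inside. Its underside is 4 mm, its inner floor 7 mm, its rim 46 mm above the bench. Origin: centre of its underside; x, y along its sides, z up.
- bin_green: green square open bin for the green bottle; four such bins (2 x 2, 86 mm apart, any order) sit in a grey tray 178 mm square, 30 mm high, with a low steel loop on two sides; all fixed. Bin 78 x 78 mm outside, 42 high, walls and floor 3 mm: 72 x 72 inside. Its underside is 4 mm, its inner floor 7 mm, its rim 46 mm above the bench. Origin: centre of its underside; x, y along its sides, z up.
- bin_blue: blue square open bin for the blue bottle; four such bins (2 x 2, 86 mm apart, any order) sit in a grey tray 178 mm square, 30 mm high, with a low steel loop on two sides; all fixed. Bin 78 x 78 mm outside, 42 high, walls and floor 3 mm: 72 x 72 inside. Its underside is 4 mm, its inner floor 7 mm, its rim 46 mm above the bench. Origin: centre of its underside; x, y along its sides, z up.
- reagent_red: loose reagent bottle that does NOT belong to the set: same shape and size as the buffer bottles and a red cap, but a white body (teal label band). Origin: centre of its underside; z axis up along the bottle.
- reagent_blue: loose reagent bottle that does NOT belong to the set: same shape and size as the buffer bottles and a blue cap, but a white body (teal label band). Origin: centre of its underside; z axis up along the bottle.
Things that resemble listed ones, but are neither listed nor needed, are in the scene too. Of the things that look like the buffer_green, the smaller one is meant. Leave any pink look-alike of the reagent_blue alone.

How it is judged (in metres and radians):
At the end, for the whole second after the job is handed in: Each buffer bottle stands in the bin of its colour: within 18 mm of the bin's centre sideways, foot on the floor (under 9 mm above the bin's underside), upright within 0.12 rad, at rest; both white reagent bottles upright (0.12 rad), at rest, within 20 mm of their starts (horizontal distance between buffer_red and bin_red below 0.018 m and z of buffer_red in the frame of bin_red below 0.009 m and angle between each of buffer_red, buffer_yellow, buffer_green, buffer_blue, reagent_red, reagent_blue's own z axis and vertical below 0.12 rad and linear speed of each of buffer_red, buffer_yellow, buffer_green, buffer_blue, reagent_red, reagent_blue below 0.02 m/s and horizontal distance between buffer_yellow and bin_yellow below 0.018 m and z of buffer_yellow in the frame of bin_yellow below 0.009 m and horizontal distance between buffer_green and bin_green below 0.018 m and z of buffer_green in the frame of bin_green below 0.009 m and horizontal distance between buffer_blue and bin_blue below 0.018 m and z of buffer_blue in the frame of bin_blue below 0.009 m and distance of each of reagent_red, reagent_blue from where it was at the start of the episode below 0.02 m); the robot touches nothing.
It fails at once if a buffer bottle is dropped into its bin (faster than 0.6 m/s, a fall of about 2 cm) instead of being set down ((horizontal distance between buffer_red and bin_red below 0.03 m and z of buffer_red in the frame of bin_red below 0.06 m and linear speed of buffer_red above 0.6 m/s) or (horizontal distance between buffer_yellow and bin_yellow below 0.03 m and z of buffer_yellow in the frame of bin_yellow below 0.06 m and linear speed of buffer_yellow above 0.6 m/s) or (horizontal distance between buffer_green and bin_green below 0.03 m and z of buffer_green in the frame of bin_green below 0.06 m and linear speed of buffer_green above 0.6 m/s) or (horizontal distance between buffer_blue and bin_blue below 0.03 m and z of buffer_blue in the frame of bin_blue below 0.06 m and linear speed of buffer_blue above 0.6 m/s)).
It fails at once if the white reagent bottle with the red cap is moved by more than 2 cm (distance of reagent_red from where it was at the start of the episode above 0.02 m).
It fails at once if the white reagent bottle with the blue cap is moved by more than 2 cm (distance of reagent_blue from where it was at the start of the episode above 0.02 m).
It fails at once if a bottle is tipped by more than about 35 degrees (angle between any of buffer_red, buffer_yellow, buffer_green, buffer_blue, reagent_red, reagent_blue's own z axis and vertical above 0.6 rad).
It also fails if it takes over 104 s, if anything falls off the work surface, if the arm or the gripper's body presses on something with over 40 N, if the wrist force passes 120 N, or if a joint passes its speed limit or range.

## Working session

There is one attempt and no reset: what is moved stays moved. The work goes in short steps, Python scripts to look and compute and a tool call to move; the robot and the scene stay as the last step left them, time stands still between calls to the robot, and variables do not carry over. Pictures are saved under pics/ and viewed, at most 14 in all, crops included, and the job is handed in when it is done.

Besides the shell and the picture viewer there is one more tool, called after "Call:" by a JSON object that holds its "fn" and its "kwargs", one argument or row to a line. move_arm: Moves the arm, as the interface text tells. Its arguments: {"type":"object","properties":{"rows":{"type":"array","items":{"type":"array","items":{"type":"number"}}}},"required":["rows"]}

```bash
mkdir -p pics; cat > h.py <<'E'
import numpy as np, cv2
from scipy.spatial.transform import Rotation as R
from workcell import get_obs, optics, close_job, spotter, ctrl
def cal(n):
    c=optics.calibration(n); o=np.array(c["orientation"],float)
    M=o if o.shape==(3,3) else R.from_rotvec(o).as_matrix()
    return np.array(c["camera_matrix"]),np.array(c["xyz"],float),M
def ray(n,px,z,c=None):
    K,p,M=c or cal(n); d=M@np.linalg.solve(K,[px[0],px[1],1.]); return p+d*(z-p[2])/d[2]
def proj(n,X,c=None):
    K,p,M=c or cal(n); v=K@(M.T@(np.array(X)-p)); return v[:2]/v[2]
E
python3 - <<'E'
from h import *
for n in("scene","side","wrist"):
    im=optics.get_image(n); cv2.imwrite(f"pics/{n}0.png",im)
    K,p,M=cal(n); print(n,p.round(),M.round(2).tolist(),K[0,0])
    if n!="wrist":
        for l in("buffer_red","buffer_yellow","buffer_green","buffer_blue","reagent_red","reagent_blue","bin_red","bin_yellow","bin_green","bin_blue"):
            z=46 if "bin" in l else 50
            print(l,[(np.round(d["point"]).tolist(),round(d["conf"],2),ray(n,d["point"],z).round()[:2].tolist()) for d in spotter.find_in(n,l)[:4]])
o=get_obs();print(o["t"],o["ee_pos"],o["orientation"])
E
```

```text
scene [ 884. -423.  465.] [[0.83, 0.31, -0.46], [0.55, -0.5, 0.67], [-0.02, -0.81, -0.59]] 388.57105891569006
buffer_red []
buffer_yellow [([376.0, 190.0], 0.55, [680.0, 183.0])]
buffer_green [([333.0, 250.0], 0.89, [688.0, -10.0]), ([308.0, 200.0], 0.81, [586.0, 85.0])]
buffer_blue [([255.0, 180.0], 0.61, [460.0, 89.0]), ([334.0, 134.0], 0.49, [498.0, 357.0]), ([190.0, 246.0], 0.21, [492.0, -125.0])]
reagent_red [([366.0, 154.0], 0.82, [603.0, 306.0])]
reagent_blue [([280.0, 147.0], 0.82, [423.0, 232.0]), ([320.0, 156.0], 0.69, [521.0, 244.0])]
bin_red [([220.0, 277.0], 0.72, [574.0, -147.0])]
bin_yellow [([193.0, 244.0], 0.74, [488.0, -115.0])]
bin_green [([167.0, 306.0], 0.96, [549.0, -226.0])]
bin_blue [([144.0, 270.0], 0.63, [469.0, -199.0])]
side [  69. -533.  500.] [[0.77, -0.33, 0.55], [-0.64, -0.38, 0.67], [-0.02, -0.86, -0.5]] 383.3010748166678
buffer_red [([192.0, 186.0], 0.91, [492.0, 321.0])]
buffer_yellow [([275.0, 174.0], 0.65, [707.0, 229.0]), ([277.0, 211.0], 0.53, [574.0, 67.0])]
buffer_green [([343.0, 206.0], 0.98, [711.0, -19.0]), ([278.0, 213.0], 0.62, [571.0, 57.0])]
buffer_blue [([222.0, 228.0], 0.6, [436.0, 90.0])]
reagent_red [([231.0, 171.0], 0.58, [626.0, 330.0])]
reagent_blue [([178.0, 207.0], 0.71, [407.0, 242.0]), ([219.0, 192.0], 0.69, [528.0, 245.0])]
bin_red [([338.0, 253.0], 0.61, [561.0, -137.0]), ([274.0, 173.0], 0.46, [715.0, 243.0]), ([278.0, 211.0], 0.42, [582.0, 73.0])]
bin_yellow [([301.0, 268.0], 0.98, [473.0, -122.0])]
bin_green [([366.0, 281.0], 0.68, [535.0, -226.0])]
bin_blue [([324.0, 296.0], 0.58, [451.0, -203.0])]
wrist [209. 593. 385.] [[0.44, 0.87, 0.24], [0.9, -0.42, -0.12], [-0.0, 0.26, -0.96]] 304.8821722937659
1.15 [273.97470198 561.7649036  222.70533338] [7.06735177e-01 3.06106388e+00 1.38193222e-04]
```

View pics/scene0.png

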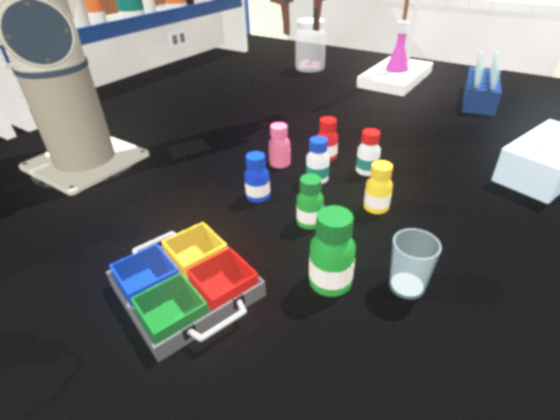

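View pics/side0.png

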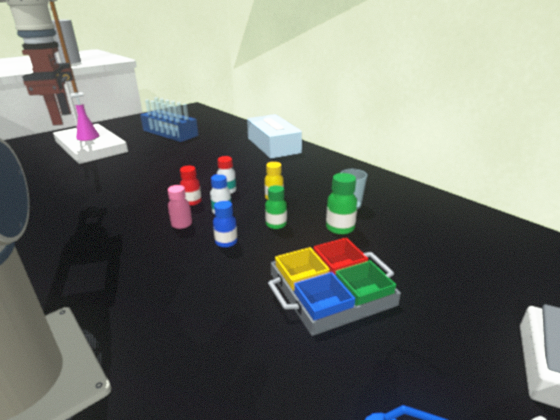

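The scene view shows these look-alikes:
- **Greens:** large one at (333,250) and small one at (310,202). I want the small one.
- **Blues:** buffer (257,178), reagent with white body (318,160), pink bottle (280,147).
- **Reds:** buffer (328,138), reagent with white body (369,153).
- **Yellow:** (378,188).
- **Bins:** blue (144,270), yellow (194,245), green (168,306), red (221,277).

Next I'll take an overhead wrist view.

```bash
cat >> h.py <<'E'
def go(xyz,yaw=None):
    "tool-frame shift to target TCP (mm); yaw = direction of tool y in world (deg, mod 180)"
    o=get_obs(); M=R.from_rotvec(o["orientation"]).as_matrix()
    d=M.T@(np.array(xyz)-o["ee_pos"])/10; y=np.degrees(np.arctan2(M[1,1],M[0,1]))
    t=None if yaw is None else -(((yaw-y)+90)%180-90)
    print("t",round(o["t"],2),"ee",o["ee_pos"].round(1),"w",round(o["width"],1),"yaw",round(y,1),"shift cm",d.round(2),"turn",t,"n",np.ceil(np.linalg.norm(d)/6.2))
E
python3 - <<'E'
from h import *
C={n:cal(n) for n in("scene","side")}
for l,a,b in(("red",(328,138),(190,186)),("yellow",(378,189),(274,180)),("green",(310,202),(276,207)),("blue",(257,178),(225,224)),("rr",(369,153),(227,174)),("rb",(318,160),(220,194)),("pink",(279,146),(179,207)),("biggreen",(332,252),(342,205))):
    A=np.zeros((3,3));v=np.zeros(3)
    for n,px in(("scene",a),("side",b)):
        K,p,M=C[n];d=M@np.linalg.solve(K,[*px,1.]);d/=np.linalg.norm(d);P=np.eye(3)-np.outer(d,d);A+=P;v+=P@p
    print(l,np.linalg.solve(A,v).round())
M=R.from_rotvec(get_obs()["orientation"]).as_matrix();print(M.round(2))
go((500,240,330))
E
```

```text
red [492. 334.  47.]
yellow [678. 198.  49.]
green [590.  87.  47.]
blue [453. 104.  46.]
rr [605. 319.  49.]
rb [524. 232.  48.]
pink [412. 244.  46.]
biggreen [696. -27.  62.]
[[-0.9   0.44  0.  ]
 [ 0.44  0.9   0.  ]
 [ 0.    0.   -1.  ]]
t 1.15 ee [274.  561.8 222.7] w 88.1 yaw 64.0 shift cm [-34.42 -19.01 -10.73] turn None n 7.0
```

Call:
{"fn": "move_arm", "kwargs": {
  "rows": [
    [-5.5,-2.9,-1.8,0,100],
    [-5.5,-2.9,-1.8,0,100],
    [-5.5,-2.9,-1.8,0,100],
    [-5.5,-2.9,-1.8,0,100],
    [-5.5,-2.9,-1.8,0,100],
    [-5.5,-2.9,-1.8,0,100],
    [-3,-3,0,0,70],
    [0,0,0,0,70]
  ]
}}

```text
t: 2.15
ee_pos: [501.4, 228.6, 327.2]
orientation: [0.713, 3.059, -0.0]
ft_force: [0.1, -0.0, -0.1]
width: 71.2
grasp_force: 0.0
```

```bash
python3 - <<'E'
from h import *
go((500,0,330))
c=cal("wrist");im=optics.get_image("wrist");cv2.imwrite("pics/w1.png",im);np.savez("w1.npz",K=c[0],p=c[1],M=c[2])
for l,z in(("buffer_red",98),("buffer_yellow",98),("buffer_green",98),("buffer_blue",98),("reagent_red",98),("reagent_blue",98),("bin_red",46),("bin_yellow",46),("bin_green",46),("bin_blue",46)):
    print(l,[(np.round(d["point"]).tolist(),round(d["conf"],2),ray("wrist",d["point"],z,c).round()[:2].tolist()) for d in spotter.find_in("wrist",l)[:3]])
E
```

```text
t 2.15 ee [501.4 228.6 327.2] w 71.2 yaw 63.8 shift cm [ -9.98 -20.57  -0.27] turn None n 4.0
buffer_red [([339.0, 137.0], 0.93, [480.0, 323.0])]
buffer_yellow [([310.0, 282.0], 0.84, [646.0, 207.0])]
buffer_green [([195.0, 363.0], 0.97, [694.0, -10.0]), ([224.0, 263.0], 0.75, [566.0, 111.0])]
buffer_blue [([188.0, 182.0], 0.85, [445.0, 126.0])]
reagent_red [([364.0, 212.0], 0.66, [585.0, 315.0]), ([34.0, 259.0], 0.17, [443.0, -123.0])]
reagent_blue [([283.0, 191.0], 0.93, [510.0, 231.0]), ([261.0, 115.0], 0.84, [413.0, 249.0])]
bin_red [([364.0, 211.0], 0.7, [602.0, 323.0])]
bin_yellow [([81.0, 254.0], 0.94, [471.0, -101.0])]
bin_green [([341.0, 139.0], 0.67, [490.0, 334.0])]
bin_blue [([33.0, 262.0], 0.73, [448.0, -178.0])]
```

View pics/w1.png

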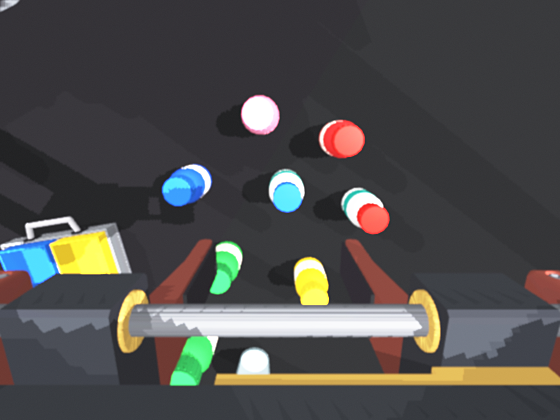

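The wrist view shows cap tops at about red (347,140), blue (176,190), green (219,280), reagent_blue (287,197) and reagent_red (374,219). The yellow cap at (314,298) is partly hidden.

```bash
python3 - <<'E'
from h import *
f=np.load("w1.npz");c=(f["K"],f["p"],f["M"])
for l,px in(("red",(347,140)),("yellow",(314,297)),("green",(219,281)),("blue",(177,190)),("rr",(374,219)),("rb",(287,197))):
    print(l,ray("wrist",px,98,c).round())
# bins from fixed cams: mask of coloured blobs; crop pictures for corner reading
for n,(x0,y0,x1,y1) in(("scene",(95,215,275,355)),("side",(260,230,410,340))):
    im=cv2.imread(f"pics/{n}0.png")[y0:y1,x0:x1];cv2.imwrite(f"pics/c_{n}.png",cv2.resize(im,None,fx=4,fy=4,interpolation=cv2.INTER_CUBIC))
from scipy.optimize import least_squares
P={"scene":{"bin_red":(221,277),"bin_yellow":(194,245),"bin_green":(168,306),"bin_blue":(144,270)}}
E
```

```text
red [488. 331.  98.]
yellow [670. 203.  98.]
green [588.  92.  98.]
blue [448. 107.  98.]
rr [599. 324.  98.]
rb [520. 232.  98.]
```

View pics/c_scene.png

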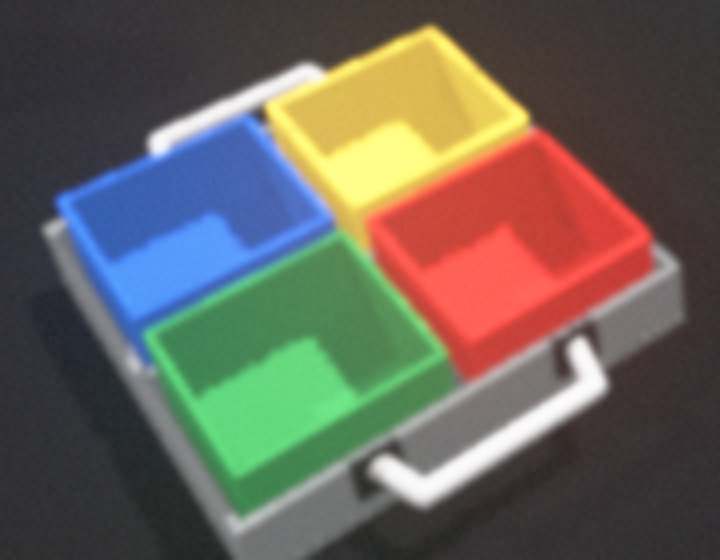

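View pics/c_side.png

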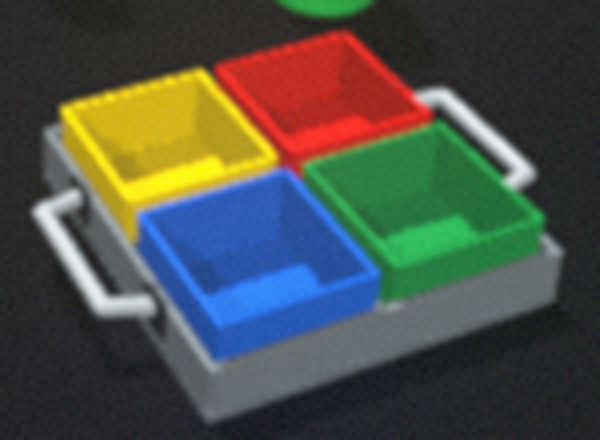

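```bash
python3 - <<'E'
from h import *
D={"scene":((95,215),dict(yellow=[(267,103),(432,27),(528,120),(358,212)],red=[(368,220),(537,130),(652,238),(470,350)],blue=[(58,203),(247,115),(333,220),(140,318)],green=[(147,333),(340,233),(447,352),(240,475)])),
"side":((260,230),dict(yellow=[(62,107),(205,70),(277,158),(130,205)],red=[(217,65),(345,33),(432,115),(302,165)],blue=[(140,213),(288,172),(380,270),(218,330)],green=[(308,165),(437,123),(545,217),(390,273)]))}
for n,(o,d) in D.items():
    c=cal(n)
    for k,v in d.items():
        X=np.array([ray(n,(np.array(p)+.5)/4-.5+o,46,c)[:2] for p in v])
        e=np.diff(np.vstack([X,X[:1]]),axis=0)
        print(n,k,X.mean(0).round(1),np.linalg.norm(e,axis=1).round(),np.degrees(np.arctan2(e[:,1],e[:,0])).round())
go((448,107,160))
E
```

```text
scene yellow [ 487.8 -112.3] [77. 79. 77. 82.] [  73.  -18. -105.  162.]
scene red [ 570.2 -138.3] [76. 78. 79. 79.] [  74.  -17. -105.  161.]
scene blue [ 463.2 -194.5] [77. 78. 74. 77.] [  74.  -17. -107.  165.]
scene green [ 544.1 -219.1] [74. 75. 76. 76.] [  73.  -15. -106.  163.]
side yellow [ 485.5 -111.5] [79. 77. 78. 80.] [ -18. -109.  165.   72.]
side red [ 566.4 -138.5] [75. 78. 78. 88.] [ -18. -107.  169.   71.]
side blue [ 459.9 -193.7] [75. 73. 80. 78.] [ -18. -105.  165.   71.]
side green [ 541.1 -218.3] [74. 77. 83. 77.] [ -15. -105.  165.   68.]
t 2.7 ee [500.3 231.4 326.9] w 61.5 yaw 64.1 shift cm [ -0.75 -13.48  16.69] turn None n 4.0
```

Call:
{"fn": "move_arm", "kwargs": {
  "rows": [
    [-0.2,-3.4,4.2,0,70],
    [-0.2,-3.4,4.2,0,70],
    [-0.2,-3.4,4.2,0,70],
    [-0.2,-3.4,4.1,0,70],
    [0,0,0,0,70]
  ]
}}

```text
t: 3.32
ee_pos: [445.1, 103.6, 157.6]
orientation: [-0.709, -3.054, 0.004]
ft_force: [0.2, 0.2, 0.3]
width: 61.5
grasp_force: 0.0
```

```bash
python3 - <<'E'
from h import *
go((449.5,106,64))
c=cal("wrist");im=optics.get_image("wrist");p=proj("wrist",(449.5,106,98),c);print(p)
cv2.circle(im,tuple(int(v) for v in p),3,(255,255,255),1)
cv2.imwrite("pics/w2.png",im)
E
```

```text
t 3.33 ee [445.1 103.6 157.6] w 61.5 yaw 63.9 shift cm [-0.34  0.45  9.36] turn None n 2.0
[284.13968062 229.74524986]
```

View pics/w2.png

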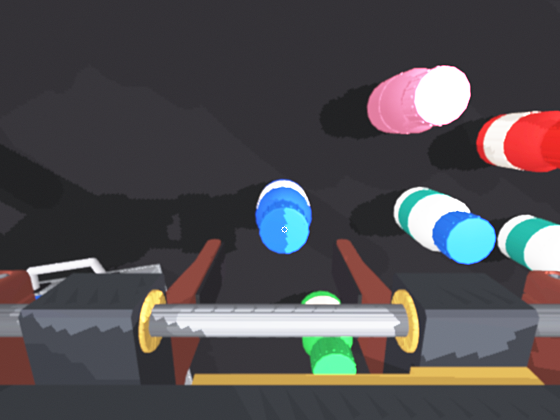

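The blue cap top is at (284,230), exactly where the estimate projects, so I'll descend and grip.

Call:
{"fn": "move_arm", "kwargs": {
  "rows": [
    [-0.2,0.2,3.0,0,70],
    [-0.1,0.2,3.0,0,70],
    [0,0,2.2,0,70],
    [0,0,1,0,70],
    [0,0,0,0,70],
    [0,0,0,0,20],
    [0,0,0,0,20],
    [0,0,0,0,20],
    [0,0,0,0,20]
  ]
}}

```text
t: 4.5
ee_pos: [452.9, 107.5, 68.4]
orientation: [0.707, 3.06, 0.0]
ft_force: [-0.5, -0.9, 4.5]
width: 38.0
grasp_force: 30.0
```

Call:
{"fn": "move_arm", "kwargs": {
  "rows": [
    [0,0,-1.5,0,20],
    [0,0,-4,0,20],
    [0,0,-4,0,20],
    [-1.6,-2.9,-1.5,0,20],
    [-2.5,-4.8,0,0,20],
    [-2.5,-4.8,0,0,20],
    [-2.5,-4.8,0,0,20],
    [-2.5,-4.8,0,0,20],
    [-2.0,-3.7,0,0,20],
    [-0.5,-1.0,0,0,20]
  ]
}}

```text
t: 5.75
ee_pos: [461.6, -197.3, 178.6]
orientation: [0.711, 3.059, -0.0]
ft_force: [0.3, 0.5, -1.2]
width: 37.6
grasp_force: 30.0
```

Call:
{"fn": "move_arm", "kwargs": {
  "rows": [
    [0,0,0,0,20],
    [0,0,0,0,20]
  ]
}}

```text
t: 6.0
ee_pos: [461.5, -194.0, 178.0]
orientation: [-0.705, -3.061, -0.001]
ft_force: [-0.2, 0.4, -2.6]
width: 37.4
grasp_force: 30.0
```

```bash
python3 - <<'E'
from h import *
go((462,-194,80))
for n in("wrist",):
    im=optics.get_image(n);cv2.imwrite(f"pics/{n}3.png",im)
im=optics.get_image("side");cv2.imwrite("pics/side3.png",cv2.resize(im[190:350,230:430],None,fx=3,fy=3))
E
```

```text
t 6.0 ee [ 461.5 -194.   178. ] w 37.4 yaw 64.0 shift cm [-0.06  0.02  9.8 ] turn None n 2.0
```

View pics/side3.png

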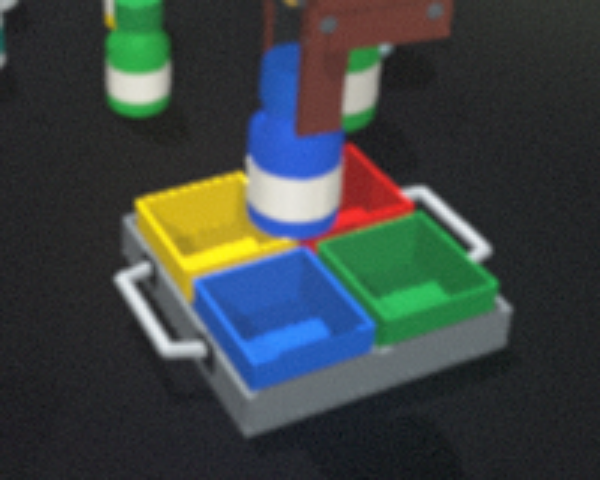

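The bottle hangs upright over the tray, in line with the blue bin. Setting it down.

Call:
{"fn": "move_arm", "kwargs": {
  "rows": [
    [0,0,3,0,20],
    [0,0,3,0,20],
    [0,0,2.2,0,20],
    [0,0,1,0,20],
    [0,0,0.5,0,20],
    [0,0,0.3,0,20],
    [0,0,0.2,0,20],
    [0,0,0,0,20]
  ]
}}

```text
t: 7.1
ee_pos: [461.9, -195.3, 76.3]
orientation: [0.707, 3.06, -0.0]
ft_force: [-0.2, -0.3, -1.5]
width: 37.7
grasp_force: 30.0
```

Call:
{"fn": "move_arm", "kwargs": {
  "rows": [
    [0,0,0.1,0,20],
    [0,0,0,0,70],
    [0,0,0,0,70],
    [0,0,0,0,70],
    [0,0,-1.5,0,70],
    [0,0,-4,0,70],
    [0,0,-4,0,70],
    [0.2,5,0,0,70],
    [0.2,5,0,0,70],
    [0.2,5,0,0,70]
  ]
}}

```text
t: 8.35
ee_pos: [522.9, -56.5, 171.4]
orientation: [0.707, 3.059, 0.0]
ft_force: [0.5, -0.4, -0.7]
width: 61.7
grasp_force: 0.0
```

Call:
{"fn": "move_arm", "kwargs": {
  "rows": [
    [0.2,5,0,0,70],
    [0.2,5,0,0,70],
    [0.2,5,1,0,70],
    [0,1.2,0,0,70],
    [0,0,0,0,70],
    [0,0,0,0,70]
  ]
}}

```text
t: 9.1
ee_pos: [587.3, 89.3, 160.4]
orientation: [-0.708, -3.061, 0.0]
ft_force: [-0.7, 1.2, -1.0]
width: 61.2
grasp_force: 0.0
```

```bash
cat > chk.py <<'E'
import sys
from h import *
x,y=map(float,sys.argv[1:3]); go((x,y,66))
c=cal("wrist");im=optics.get_image("wrist");p=proj("wrist",(x,y,98),c);print(p)
cv2.circle(im,tuple(int(round(v)) for v in p),3,(255,255,255),1)
cv2.imwrite(f"pics/{sys.argv[3]}.png",im)
E
python3 chk.py 588.5 90 w4
```

```text
t 9.1 ee [587.3  89.3 160.4] w 61.2 yaw 63.9 shift cm [-0.08  0.12  9.44] turn None n 2.0
[279.9105276  225.56614664]
```

View pics/w4.png

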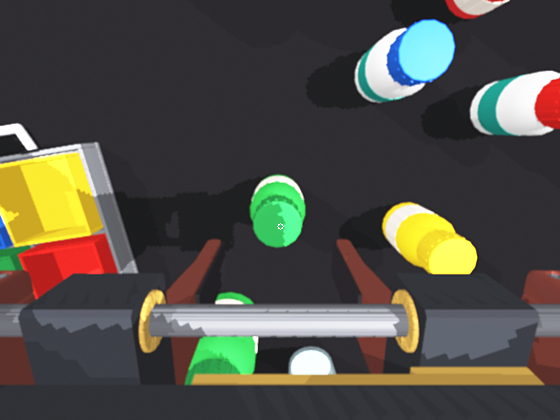

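The small green cap is at (277,224) against a projection of (280,226), about 2 mm off. The large green bottle is well clear at (225,350). Gripping.

Call:
{"fn": "move_arm", "kwargs": {
  "rows": [
    [0,0,3.0,0,70],
    [0,0,3.0,0,70],
    [0,0,2.2,0,70],
    [0,0,1,0,70],
    [0,0,0,0,70],
    [0,0,0,0,20],
    [0,0,0,0,20],
    [0,0,0,0,20],
    [0,0,0,0,20]
  ]
}}

```text
t: 10.28
ee_pos: [588.2, 90.5, 68.6]
orientation: [0.706, 3.06, 0.0]
ft_force: [0.1, -0.8, 3.8]
width: 37.6
grasp_force: 30.0
```

```bash
python3 -c "
from h import *
go((543,-219,178))"
```

```text
t 10.28 ee [588.2  90.5  68.6] w 37.6 yaw 64.0 shift cm [ -9.51 -29.79 -10.94] turn None n 6.0
```

Call:
{"fn": "move_arm", "kwargs": {
  "rows": [
    [0,0,-1.5,0,20],
    [0,0,-4,0,20],
    [0,0,-4,0,20],
    [-1.0,-3,-1.5,0,20],
    [-1.6,-5,0,0,20],
    [-1.6,-5,0,0,20],
    [-1.6,-5,0,0,20],
    [-1.6,-5,0,0,20],
    [-1.6,-5,0,0,20],
    [-0.5,-1.8,0,0,20]
  ]
}}

```text
t: 11.52
ee_pos: [541.9, -221.5, 178.6]
orientation: [0.711, 3.06, -0.0]
ft_force: [-0.2, 1.0, -1.9]
width: 37.7
grasp_force: 30.0
```

Call:
{"fn": "move_arm", "kwargs": {
  "rows": [
    [0,0,0,0,20],
    [0,0,0,0,20]
  ]
}}

```text
t: 11.78
ee_pos: [542.6, -217.7, 178.0]
orientation: [-0.706, -3.061, -0.001]
ft_force: [-0.1, 0.1, -1.4]
width: 37.7
grasp_force: 30.0
```

```bash
python3 -c "
from h import *
go((543,-219,75.6))"
```

```text
t 11.78 ee [ 542.6 -217.7  178. ] w 37.7 yaw 64.0 shift cm [-0.1  -0.1  10.24] turn None n 2.0
```

Call:
{"fn": "move_arm", "kwargs": {
  "rows": [
    [0,0,3,0,20],
    [0,0,3,0,20],
    [0,0,2.2,0,20],
    [0,0,1,0,20],
    [0,0,0.5,0,20],
    [0,0,0.3,0,20],
    [0,0,0.2,0,20],
    [0,0,0.1,0,20],
    [0,0,0,0,20]
  ]
}}

```text
t: 12.9
ee_pos: [543.0, -219.3, 75.6]
orientation: [0.707, 3.06, -0.0]
ft_force: [-0.2, 0.7, 1.8]
width: 37.7
grasp_force: 30.0
```

Call:
{"fn": "move_arm", "kwargs": {
  "rows": [
    [0,0,0,0,70],
    [0,0,0,0,70],
    [0,0,0,0,70],
    [0,0,-1.5,0,70],
    [0,0,-4,0,70],
    [0,0,-4,0,70],
    [0,0,-1,0,70],
    [0,0,0,0,70]
  ]
}}

```text
t: 13.9
ee_pos: [542.7, -219.1, 180.7]
orientation: [0.706, 3.06, -0.0]
ft_force: [0.2, 0.1, -0.2]
width: 61.6
grasp_force: 0.0
```

```bash
python3 -c "
from h import *
go((674,201,165))
cv2.imwrite('pics/s5.png',cv2.resize(optics.get_image('side')[160:350,230:430],None,fx=3,fy=3))"
```

```text
t 13.9 ee [ 542.7 -219.1  180.7] w 61.6 yaw 64.0 shift cm [ 6.62 43.51  1.57] turn None n 8.0
```

View pics/s5.png

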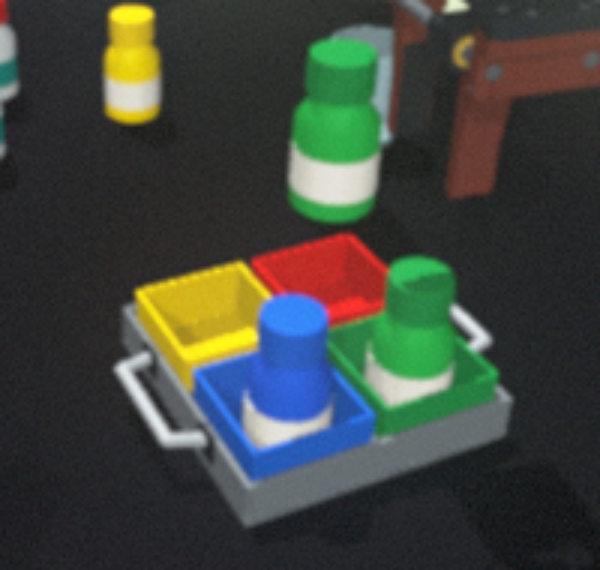

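Blue and green both stand upright in their bins. On to yellow.

Call:
{"fn": "move_arm", "kwargs": {
  "rows": [
    [0.7,5,0,0,70],
    [0.7,5,0,0,70],
    [0.7,5,0,0,70],
    [0.7,5,0,0,70],
    [0.7,5,0,0,70],
    [0.8,5,0,0,70],
    [0.8,5,0,0,70],
    [0.8,5,0.5,0,70],
    [0.7,3.5,1,0,70],
    [0,0,0,0,70]
  ]
}}

```text
t: 15.2
ee_pos: [672.5, 202.9, 161.6]
orientation: [-0.701, -3.058, 0.003]
ft_force: [-0.1, -0.5, -0.3]
width: 61.3
grasp_force: 0.0
```

Call:
{"fn": "move_arm", "kwargs": {
  "rows": [
    [0,0,0,0,70]
  ]
}}

```text
t: 15.32
ee_pos: [672.9, 200.1, 163.4]
orientation: [-0.706, -3.059, 0.003]
ft_force: [0.0, -0.5, -0.2]
width: 61.4
grasp_force: 0.0
```

```bash
python3 chk.py 674 201 w6
```

```text
t 15.32 ee [672.9 200.1 163.4] w 61.4 yaw 64.0 shift cm [-0.08  0.15  9.74] turn None n 2.0
[280.21799493 224.31348256]
```

View pics/w6.png

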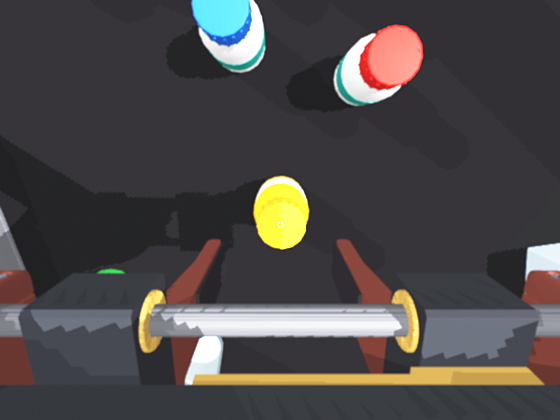

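The yellow cap is at (281,225), on the estimate. Gripping.

Call:
{"fn": "move_arm", "kwargs": {
  "rows": [
    [0,0.1,3.0,0,70],
    [0,0,3.0,0,70],
    [0,0,2.4,0,70],
    [0,0,1.1,0,70],
    [0,0,0,0,70],
    [0,0,0,0,20],
    [0,0,0,0,20],
    [0,0,0,0,20],
    [0,0,0,0,20]
  ]
}}

```text
t: 16.5
ee_pos: [674.8, 201.9, 70.8]
orientation: [0.706, 3.06, 0.001]
ft_force: [-1.0, -0.7, 4.5]
width: 37.7
grasp_force: 30.0
```

```bash
python3 -c "
from h import *
go((487,-112,193))"
```

```text
t 16.5 ee [674.8 201.9  70.8] w 37.7 yaw 64.0 shift cm [  3.11 -36.44 -12.24] turn None n 7.0
```

Call:
{"fn": "move_arm", "kwargs": {
  "rows": [
    [0,0,-1.5,0,20],
    [0,0,-4,0,20],
    [0,0,-4,0,20],
    [0.2,-3,-2.6,0,20],
    [0.4,-5,0,0,20],
    [0.5,-5,0,0,20],
    [0.5,-5,0,0,20],
    [0.5,-5,0,0,20],
    [0.5,-5,0,0,20],
    [0.5,-5,0,0,20]
  ]
}}

```text
t: 17.75
ee_pos: [500.8, -82.3, 191.7]
orientation: [0.706, 3.061, 0.0]
ft_force: [0.2, 0.2, -2.7]
width: 37.5
grasp_force: 30.0
```

Call:
{"fn": "move_arm", "kwargs": {
  "rows": [
    [0,-2.5,0,0,20],
    [0,-0.9,0,0,20],
    [0,0,0,0,20],
    [0,0,0,0,20]
  ]
}}

```text
t: 18.25
ee_pos: [487.4, -111.0, 191.1]
orientation: [0.705, 3.061, 0.0]
ft_force: [-0.6, 0.1, -1.6]
width: 37.4
grasp_force: 30.0
```

```bash
python3 -c "
from h import *
go((487,-112,77.8))"
```

```text
t 18.25 ee [ 487.4 -111.   191.1] w 37.4 yaw 64.0 shift cm [ 0.   -0.11 11.33] turn None n 2.0
```

Call:
{"fn": "move_arm", "kwargs": {
  "rows": [
    [0,0,3,0,20],
    [0,0,3,0,20],
    [0,0,3.2,0,20],
    [0,0,1,0,20],
    [0,0,0.5,0,20],
    [0,0,0.3,0,20],
    [0,0,0.2,0,20],
    [0,0,0.1,0,20],
    [0,0,0,0,20]
  ]
}}

```text
t: 19.38
ee_pos: [487.0, -111.9, 78.2]
orientation: [0.707, 3.061, -0.0]
ft_force: [-0.7, 0.0, -1.3]
width: 37.5
grasp_force: 30.0
```

Call:
{"fn": "move_arm", "kwargs": {
  "rows": [
    [0,0,0,0,70],
    [0,0,0,0,70],
    [0,0,0,0,70],
    [0,0,-1.5,0,70],
    [0,0,-4,0,70],
    [0,0,-4,0,70],
    [0,0,-1,0,70],
    [0,0,0,0,70]
  ]
}}

```text
t: 20.38
ee_pos: [487.2, -111.8, 183.7]
orientation: [0.706, 3.059, -0.0]
ft_force: [-0.9, 0.4, -0.5]
width: 61.5
grasp_force: 0.0
```

```bash
python3 -c "
from h import *
go((489,332,165))"
```

```text
t 20.38 ee [ 487.2 -111.8  183.7] w 61.5 yaw 64.0 shift cm [19.29 39.97  1.85] turn None n 8.0
```

Call:
{"fn": "move_arm", "kwargs": {
  "rows": [
    [2.4,5,0,0,70],
    [2.4,5,0,0,70],
    [2.4,5,0,0,70],
    [2.4,5,0,0,70],
    [2.4,5,0,0,70],
    [2.4,5,0,0,70],
    [2.4,5,0,0,70],
    [2.0,4,0.8,0,70],
    [0.5,1,1,0,70],
    [0,0,0,0,70]
  ]
}}

```text
t: 21.62
ee_pos: [487.3, 331.5, 162.7]
orientation: [-0.704, -3.059, 0.005]
ft_force: [-0.8, -0.7, -0.4]
width: 61.4
grasp_force: 0.0
```

Call:
{"fn": "move_arm", "kwargs": {
  "rows": [
    [0,0,0,0,70]
  ]
}}

```text
t: 21.75
ee_pos: [488.5, 330.8, 164.4]
orientation: [-0.708, -3.06, 0.002]
ft_force: [-0.2, 0.7, 0.8]
width: 61.4
grasp_force: 0.0
```

```bash
python3 chk.py 489 332 w7
```

```text
t 21.75 ee [488.5 330.8 164.4] w 61.4 yaw 63.9 shift cm [0.   0.15 9.84] turn None n 2.0
[280.24261976 222.9875127 ]
```

View pics/w7.png

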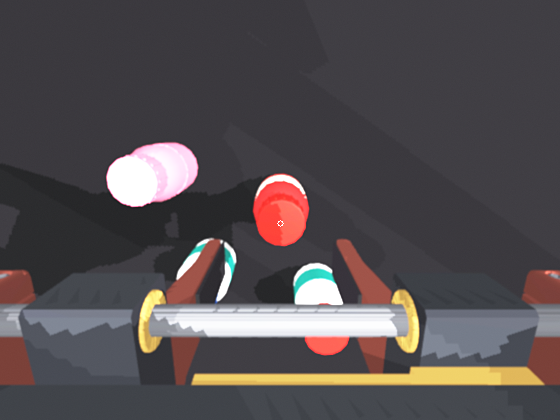

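The red-bodied buffer's cap is at (281,222), on the estimate. The finger paths are clear of both reagents by about 40 mm. Gripping.

Call:
{"fn": "move_arm", "kwargs": {
  "rows": [
    [0,0.1,3.0,0,70],
    [0,0,3.0,0,70],
    [0,0,2.4,0,70],
    [0,0,1.3,0,70],
    [0,0,0,0,70],
    [0,0,0,0,20],
    [0,0,0,0,20],
    [0,0,0,0,20],
    [0,0,0,0,20]
  ]
}}

```text
t: 22.92
ee_pos: [489.6, 333.5, 68.7]
orientation: [0.706, 3.06, 0.001]
ft_force: [0.1, -0.7, 5.3]
width: 37.4
grasp_force: 30.0
```

Call:
{"fn": "move_arm", "kwargs": {
  "rows": [
    [0,0,-1.5,0,20],
    [0,0,-4,0,20],
    [0,0,-4,0,20],
    [0,0,-4,0,20],
    [0,0,-1.5,0,20],
    [0,0,0,0,20]
  ]
}}

```text
t: 23.68
ee_pos: [489.4, 333.4, 218.6]
orientation: [0.706, 3.06, 0.002]
ft_force: [-0.4, 0.5, -2.1]
width: 37.3
grasp_force: 30.0
```

```bash
python3 -c "
from h import *
go((568.5,-138.5,220))"
```

```text
t 23.68 ee [489.4 333.4 218.6] w 37.3 yaw 64.0 shift cm [-27.8  -38.95  -0.17] turn None n 8.0
```

Call:
{"fn": "move_arm", "kwargs": {
  "rows": [
    [-2,-2.8,0,0,20],
    [-3.4,-4.7,0,0,20],
    [-3.4,-4.8,0,0,20],
    [-3.4,-4.8,0,0,20],
    [-3.4,-4.8,0,0,20],
    [-3.4,-4.8,0,0,20],
    [-3.4,-4.8,0,0,20],
    [-3.4,-4.8,0,0,20],
    [-1.6,-2.2,0,0,20],
    [-0.4,-0.5,0,0,20]
  ]
}}

```text
t: 24.92
ee_pos: [567.1, -140.6, 215.7]
orientation: [-0.71, -3.057, -0.0]
ft_force: [-0.2, -0.0, -2.6]
width: 37.3
grasp_force: 30.0
```

Call:
{"fn": "move_arm", "kwargs": {
  "rows": [
    [0,0,0,0,20],
    [0,0,0,0,20]
  ]
}}

```text
t: 25.18
ee_pos: [567.6, -137.9, 217.3]
orientation: [-0.705, -3.06, -0.0]
ft_force: [-0.2, 0.8, -1.6]
width: 37.8
grasp_force: 30.0
```

```bash
python3 -c "
from h import *
go((568.5,-138.5,75.7))"
```

```text
t 25.18 ee [ 567.6 -137.9  217.3] w 37.8 yaw 64.1 shift cm [-0.12 -0.02 14.16] turn None n 3.0
```

Call:
{"fn": "move_arm", "kwargs": {
  "rows": [
    [0,0,4,0,20],
    [0,0,4,0,20],
    [0,0,3,0,20],
    [0,0,1.5,0,20],
    [0,0,0.8,0,20],
    [0,0,0.5,0,20],
    [0,0,0.3,0,20],
    [0,0,0.1,0,20],
    [0,0,0,0,20]
  ]
}}

```text
t: 26.3
ee_pos: [568.3, -139.3, 76.3]
orientation: [0.707, 3.06, -0.0]
ft_force: [0.5, 0.1, -1.5]
width: 37.5
grasp_force: 30.0
```

Call:
{"fn": "move_arm", "kwargs": {
  "rows": [
    [0,0,0,0,70],
    [0,0,0,0,70],
    [0,0,0,0,70],
    [0,0,-1.5,0,70],
    [0,0,-4,0,70],
    [0,0,-4,0,70],
    [0,0,-4,0,70],
    [0,5,-2,0,70],
    [0,5,0,0,70],
    [0,0,0,0,70]
  ]
}}

```text
t: 27.55
ee_pos: [613.2, -46.8, 232.5]
orientation: [0.701, 3.06, 0.001]
ft_force: [-0.7, 0.7, 0.1]
width: 61.7
grasp_force: 0.0
```

```bash
python3 -c "
from h import *
a=cv2.resize(optics.get_image('side')[150:350,150:430],None,fx=1.43,fy=1.43);b=cv2.resize(optics.get_image('scene')[100:360,90:410],(400,325))
h=325;A=np.zeros((h,400,3),np.uint8);A[:min(h,a.shape[0])]=a[:h,:400]
cv2.imwrite('pics/f.png',np.hstack([A,b]))"
```

```text
(no output)
```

View pics/f.png

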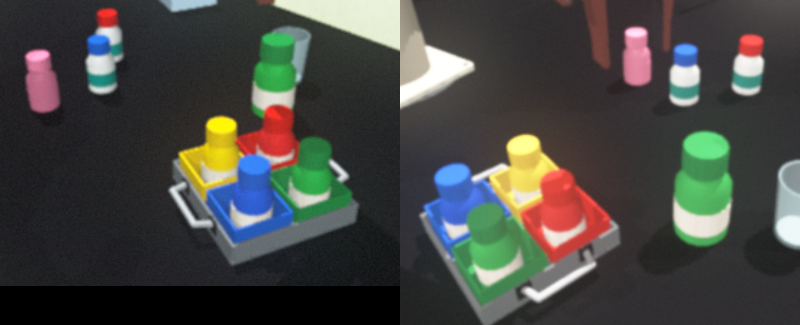

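All four buffers stand upright, each in the bin of its colour. The reagents are untouched and the gripper is clear. Handing in.

```bash
python3 -c "
from h import *
print(close_job())"
```

```text
the job is handed in; nothing more can be done
None
```

The red, yellow, green and blue buffer bottles stand upright in the bins of their own colours, the two white reagent bottles were left where they were, and the job is handed in at about 28 s of the 104 s allowed; no verdict came back.

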